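# Sweep the setting dies into the catch tray

### The arm

A 6-joint arm with a two-finger parallel gripper is mounted at the origin on a cart in front of the work surface, level with it; the furniture and walls round the work are solid. World frame = base frame: x ahead of the robot, y to its left, z up, the work surface at z = 0. Lengths are in mm, angles in rad, forces in N, time in s.
With the tool pointing down it reaches from about 350 to 1000 mm from the base axis. Payload 7.1 kg.
Tool frame: the origin (TCP) lies between the finger pads; the fingertips stand r.tips_ahead ahead of it and the grasp point (between the pads) lies 6 mm ahead of it (r.tips_ahead is the distance from the TCP to the fingertips, in mm); z points along the fingers, x is the direction in which the jaws open and shut, and the axes are right-handed (so a half turn about z gives the same grasp; the last joint's range is limited). The gripper opens to 85 mm and grips with 20 to 120 N. Pads are 22 mm wide; open, the fingers measure 114 mm over their backs; the gripper's body (76 mm by 85 mm) begins 54 mm behind the grasp point. The pads swing forward as they close: fully open they stand 13 mm farther back than shut.
Start: joints at [1.216, 0.423, 1.63, -0, 1.089, -0.019], TCP at [205.921, 590.086, 256.319] pointing down, gripper open.
Joint ranges: [-3, 3], [-0.9, 2.11], [0.09, 2.58], [-1.31, 4.45], [0.11, 2.69], [-2.54, 2.54]. Speed limits (rad/s): [2.39, 2.39, 3.01, 3.14, 3.14, 3.14].

### API

Orientations are given as a 3x3 rotation matrix whose columns are the frame's x, y, z axes.
In Python, from station import r, imaging gives the robot as it stands.
- The arm moves only by the shell command python3 -m crank 'ROWS'. ROWS is JSON, a list of rows, each an object of numbers: "dx", "dy", "dz": the shift along the world's x, y, z in cm; "wx", "wy", "wz": the turn, a rotation vector about the world's x, y, z in rad; "grip": the opening, from -1 (shut) to 1 (fully open), so that 0 is half open. A call has 1 to 5 rows; each row is the pose to reach, as a shift and turn from the pose commanded when the call began; what a row does not reach only later rows make up. A row lasts 1/8 s, in which the tool goes at most 62.5 mm and 10.7 degrees, less where a joint would pass 70% of its speed; a pose out of reach is approached as far as the arm can. A call with a gripper value outside its range is refused whole. The fingers move at their own pace and stop on an object; the grip force is fixed at half the most. Time passes only in rows, so rows that repeat a pose let the fingers close. It gives the time, the measured TCP pose, the force and the opening at its end, in the units of the state.
- r.get_obs(): the state, without advancing time (a new reading comes with each control period).
- imaging.capture(name): name is "scene" or "top" or "wrist"; returns a dict with "image" (420x560x3 uint8, red, green, blue), "z_map" (420x560 float32, mm along the optical axis (not along the pixel's ray), 0 where there is no reading), "intrinsics" (3x3 intrinsics, pixels), "k1" (the pictures are not rectified: a ray, as slopes to the right and down, at radius r is drawn at 1 + k1 r^2 times it, then the intrinsics apply), "T" (4x4, takes a point from camera to world coordinates). Camera axes: x right, y down, z forward; pixel columns grow to the right and rows downward; lengths in mm; the calibration is good to about 2 mm. A picture is of the moment at which its call begins.
- r.finish_job(): hands the job in, once; it reports no verdict.
The state is a dict: "t": time; "q": joint angles; "joint_vel": joint speeds; "joint_efforts": joint torques, N m; "tcp_pos": TCP position; "tcp_rot": TCP orientation; "ft_force": force on the tool from outside, world axes, zero at the start; "wrist_torque": the same for the moment, N m; "finger_gap": opening from 0.0 (shut) to 1.0 (fully open).
Only numpy, scipy, OpenCV 4.12 (cv2) and the standard library are available. Lean on these libraries where they do the work, as an engineer would, in place of code of your own. Each camera call takes 0.05 s, during which the arm holds its last target.

### The job

Clear the bench: using the fingers as a broom, sweep the three loose brass dies along the bench through the open front of the blue catch tray, until each lies wholly inside the tray. Only push them - do not pinch, lift or press hard on them - and leave the dye pot, the beeswax block and the thread spool near them where they are.

Things in the scene. Friction and masses are not known exactly. Their poses are not given: they have to be found in the camera images.
- catch_tray: Blue sheet-metal catch tray, fixed to the bench: back wall, two side walls (3 mm thick, 25 mm high with rim), open front. Origin on the bench under its middle; x points from the open front to the back, y left when looking in, z up. Inside: y from -0.090 to 0.090, back wall at x = 0.050; floor 1.5 mm above the bench.
- tray_mouth (a point): Middle of the tray's front edge, where its floor and side walls begin (x = -0.060 in the tray's frame). In front of it a thin ramp, 16 mm long and as wide as the tray, rises from the bench to the floor (1.5 mm), so that flat parts can be pushed straight in.
- die_1_center (a point): Centre of a loose round brass snap-setting die lying flat on the bench in front of the tray's open front: a solid disc, 32 mm across, 12 mm high, 60 g, with a dark ring on top; this point is half-way up. The three dies are alike.
- die_2_center (a point): Centre of a loose round brass snap-setting die lying flat on the bench in front of the tray's open front: a solid disc, 32 mm across, 12 mm high, 60 g, with a dark ring on top; this point is half-way up. The three dies are alike.
- die_3_center (a point): Centre of a loose round brass snap-setting die lying flat on the bench in front of the tray's open front: a solid disc, 32 mm across, 12 mm high, 60 g, with a dark ring on top; this point is half-way up. The three dies are alike.
- die_1: The same brass die; its origin is the centre of its underside.
- die_2: The same brass die; its origin is the centre of its underside.
- die_3: The same brass die; its origin is the centre of its underside.
- dye_jar: Small teal dye pot with cap, 43 mm across, 50 mm high, loose, standing behind the dies (on the side away from the tray). Origin at the centre of its underside. To be left alone.
- beeswax: Yellow beeswax block, 36x58x20 mm, loose, lying behind the dies (on the side away from the tray). Origin at the centre of its underside. To be left alone.
- spool_1: Spool of dark waxed thread, 40 mm across, 55 mm high, loose, standing to the right of the dies, looking into the tray. Origin on its underside, 10 mm off its axis (which is at its own y = +0.010). To be left alone.

How it is judged (in metres and radians):
At the end, for the whole second after the job is handed in: All three dies are at rest inside the catch tray, each wholly past the front edge of its floor (to 2 mm) and between the side walls, centre lower than 30 mm; the dye pot, beeswax and spool are within 20 mm of where they stood (x of die_1_center in the frame of catch_tray between -0.046 and 0.05 m and y of die_1_center in the frame of catch_tray between -0.09 and 0.09 m and z of each of die_1_center, die_2_center, die_3_center in the frame of catch_tray below 0.03 m and linear speed of each of die_1, die_2, die_3 below 0.02 m/s and x of die_2_center in the frame of catch_tray between -0.046 and 0.05 m and y of die_2_center in the frame of catch_tray between -0.09 and 0.09 m and x of die_3_center in the frame of catch_tray between -0.046 and 0.05 m and y of die_3_center in the frame of catch_tray between -0.09 and 0.09 m and distance of each of dye_jar, beeswax, spool_1 from where it was at the start of the episode below 0.02 m); the robot touches nothing.
It fails at once if a die is lifted (its centre more than 30 mm above the bench) (height (world z) of any of die_1_center, die_2_center, die_3_center above 0.03 m).
It fails at once if a die is pinched or pressed hard by the fingers (over 18 N) (contact force between the fingers and die_1 above 18 N or contact force between the fingers and die_2 above 18 N or contact force between the fingers and die_3 above 18 N).
It fails at once if the dye pot, beeswax or spool is moved by more than 20 mm (distance of any of dye_jar, beeswax, spool_1 from where it was at the start of the episode above 0.02 m).
It also fails if it takes over 51 s, if anything falls off the work surface, if the arm or the gripper's body presses on something with over 40 N, if the wrist force passes 120 N, or if a joint passes its speed limit or range.

## Working session

There is one attempt and no reset: what is moved stays moved. The work goes in short steps, Python scripts to look and compute and a shell command to move; the robot and the scene stay as the last step left them, time stands still between calls to the robot, and variables do not carry over. Pictures are saved under pics/ and viewed, and the job is handed in when it is done.

```bash
ls; mkdir -p pics
python3 - <<'E'
from station import r, imaging
import cv2
for n in ["scene","top","wrist"]:
    c=imaging.capture(n)
    cv2.imwrite(f"pics/{n}0.png",c["image"][:,:,::-1])
    print(n,c["intrinsics"],c["k1"],c["T"])
print(r.tips_ahead,r.get_obs())
E
```

```text
pics
scene [[418.48129772   0.         281.29000858]
 [  0.         418.48129772 213.01675331]
 [  0.           0.           1.        ]] -0.09168837721932381 [[ 8.51239724e-01 -2.66300305e-01  4.52189209e-01  1.41595084e+02]
 [-5.24548635e-01 -4.57196889e-01  7.18205913e-01 -9.55209019e+02]
 [ 1.54810461e-02 -8.48560635e-01 -5.28871615e-01  4.86858361e+02]
 [ 0.00000000e+00  0.00000000e+00  0.00000000e+00  1.00000000e+00]]
top [[540.85719973   0.         276.84921994]
 [  0.         540.85719973 209.32205559]
 [  0.           0.           1.        ]] -0.17780652601860408 [[-1.14116216e-01 -9.73776849e-01  1.96814982e-01  3.81072053e+02]
 [-9.93461831e-01  1.11190042e-01 -2.58914079e-02 -3.18108018e+02]
 [ 3.32858761e-03 -1.98482802e-01 -9.80098718e-01  8.94125147e+02]
 [ 0.00000000e+00  0.00000000e+00  0.00000000e+00  1.00000000e+00]]
wrist [[296.58192623   0.         278.76689306]
 [  0.         296.58192623 218.03278667]
 [  0.           0.           1.        ]] -0.0010479491315758046 [[ 3.29269106e-01  9.01147183e-01  2.81985123e-01  1.33288812e+02]
 [ 9.44235724e-01 -3.1396861
[... 268 characters left out ...]
5,
        1.08860408e+00, -1.90261242e-02]), 'joint_vel': array([-0.00143564, -0.00242475, -0.00458438, -0.00134719,  0.00126377,
       -0.00098974]), 'joint_efforts': array([ 6.06481663e-04, -5.57768047e+01, -2.82017452e+01, -5.43695955e-05,
        4.84227086e-03, -1.80368352e-05]), 'tcp_pos': array([205.75085792, 589.7135364 , 255.69918866]), 'tcp_rot': array([[ 3.29460596e-01,  9.44169222e-01, -4.43175832e-04],
       [ 9.44168503e-01, -3.29460892e-01, -1.16561594e-03],
       [-1.24654780e-03, -3.44081401e-05, -9.99999222e-01]]), 'ft_force': array([-0.03157277,  1.05470099,  0.80082675]), 'wrist_torque': array([-0.06481253, -0.00161253,  0.02366001]), 'finger_gap': 1.0016178449165452}
```

View pics/top0.png

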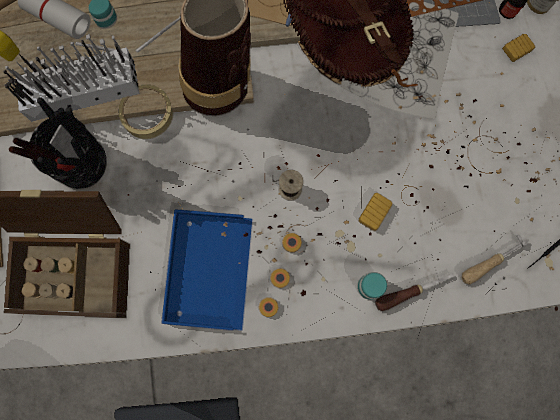

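View pics/scene0.png

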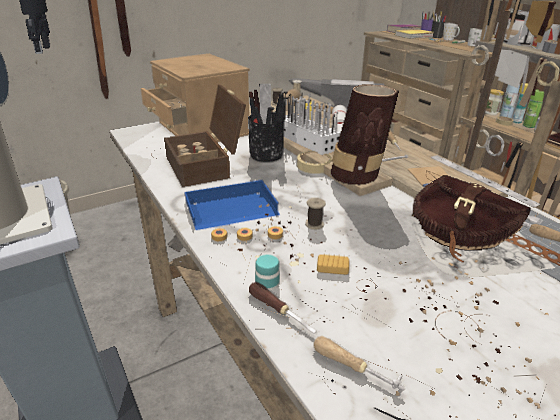

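The top view shows the tray at px (165-252, 210-330), open to the right. The dies are near (292,242), (280,278) and (269,307), the spool at (290,183), the wax at (375,211) and the pot at (372,286). I'll enlarge this area next.

```bash
cat > h.py <<'E'
import numpy as np, cv2
from station import r, imaging
def ray(c,u,v):
    K=c["intrinsics"]; d=np.array([c["k1"],0,0,0,0.])
    p=cv2.undistortPoints(np.array([[[u,v]]],float),K,d)[0,0]
    return c["T"][:3,:3]@np.array([p[0],p[1],1.])
def at(c,u,v,z):
    w=ray(c,u,v); o=c["T"][:3,3]
    return (o+w*(z-o[2])/w[2])
def crop(c,x0,x1,y0,y1,s,fn):
    im=cv2.resize(c["image"][y0:y1,x0:x1],None,fx=s,fy=s,interpolation=cv2.INTER_CUBIC)[:,:,::-1].copy()
    for u in range(-(-x0//20)*20,x1,20):
        cv2.putText(im,str(u),(int((u-x0)*s),10),0,.35,(0,0,255)); cv2.line(im,(int((u-x0+.5)*s),12),(int((u-x0+.5)*s),20),(0,0,255))
    for v in range(-(-y0//20)*20,y1,20):
        cv2.putText(im,str(v),(0,int((v-y0+.5)*s)+4),0,.35,(0,0,255)); cv2.line(im,(24,int((v-y0+.5)*s)),(32,int((v-y0+.5)*s)),(0,0,255))
    cv2.imwrite(fn,im)
def proj(c,P):
    T=np.linalg.inv(c["T"]); p=T[:3,:3]@np.array(P,float)+T[:3,3]
    x,y=p[:2]/p[2]; k=1+c["k1"]*(x*x+y*y); K=c["intrinsics"]
    return K[0,0]*x*k+K[0,2],K[1,1]*y*k+K[1,2]
E
python3 - <<'E'
from h import *
c=imaging.capture("top")
crop(c,150,410,160,345,3,"pics/topc.png")
E
```

```text
(no output)
```

View pics/topc.png

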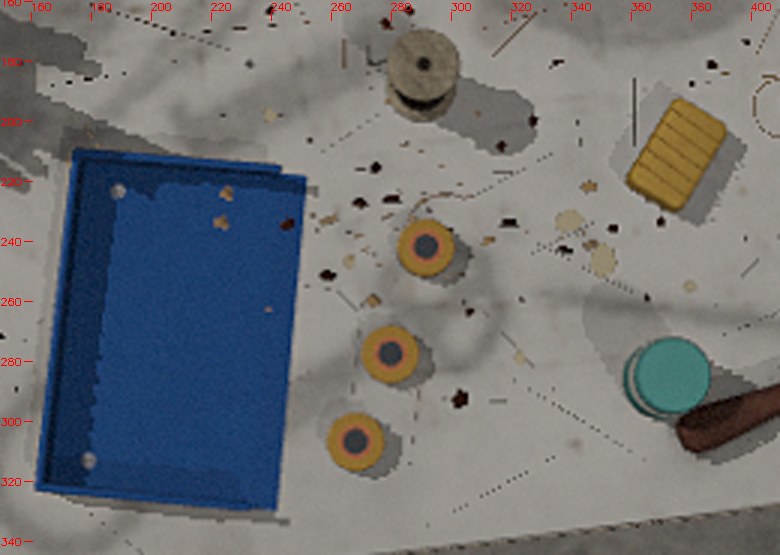

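Run:
```python
from h import *
c=imaging.capture("top")
f=lambda x,y:(x/3+149.5,y/3+159.5)
for n,x,y,z in [("dA",427,247,12),("dB",391,354,12),("dC",356,442,12),("ramp+L",306,178,0),("rampR",275,510,0),("backrimL",73,150,25),("backrimR",37,488,25),("rimfrontL",281,166,25),
 ("spooltop",424,62,55),("jartop",672,375,50),("wax1",679,97,20),("wax2",725,130,20),("wax3",676,212,20),("wax4",628,181,20)]:
    print(n,at(c,*f(x,y),z)[:2].round(1))
```

```text
dA [ 501.2 -359.7]
dB [ 445.2 -333.3]
dC [ 400.2 -309.2]
ramp+L [ 549.2 -297.5]
rampR [ 368.8 -261.2]
backrimL [ 574.6 -172.2]
backrimR [ 393.8 -137.6]
rimfrontL [ 552.7 -285.2]
spooltop [ 594.4 -368. ]
jartop [ 414.3 -476.9]
wax1 [ 567.5 -509. ]
wax2 [ 545.9 -531.9]
wax3 [ 503.5 -497.6]
wax4 [ 523.7 -473.6]
```

Run:
```python
from h import *
c=imaging.capture("top")
z=c["z_map"]; K=c["intrinsics"]
vv,uu=np.mgrid[0:420:2,0:560:2]
p=cv2.undistortPoints(np.stack([uu,vv],-1).reshape(-1,1,2).astype(float),K,np.array([c["k1"],0,0,0,0.]))[:,0]
Z=z[::2,::2].reshape(-1); m=Z>0
P=np.c_[p*Z[:,None],Z][m]@c["T"][:3,:3].T+c["T"][:3,3]
for y0 in range(-450,150,60):
  print(y0,[int(P[(P[:,1]>=y0)&(P[:,1]<y0+60)&(P[:,0]>=x0)&(P[:,0]<x0+60)][:,2].max(initial=-99)) for x0 in range(240,780,60)])
```

```text
-450 [-99, 4, 4, 4, 7, 4, 4, 5, 4]
-390 [-99, 4, 4, 15, 16, 58, 58, 4, 4]
-330 [-99, 4, 15, 15, 6, 26, 4, 4, 242]
-270 [-99, 4, 26, 6, 6, 26, 4, 4, 240]
-210 [-99, 4, 27, 26, 28, 28, 3, 22, 96]
-150 [-99, 3, 26, 26, 81, 190, 3, 27, 26]
-90 [-99, 3, 64, 66, 84, 192, 216, 214, 108]
-30 [-99, 3, 63, 64, 66, 197, 171, 179, 166]
30 [-99, 3, 4, 65, 65, 191, 172, 179, 154]
90 [-99, 3, 4, 64, 64, 107, 2, 3, 25]
```

```bash
python3 -m crank '[{"dx":16,"dy":-24,"wz":-0.48,"grip":-0.62},{"dx":16,"dy":-24,"wz":-0.48,"grip":-0.62},{"dx":16,"dy":-24,"wz":-0.48,"grip":-0.62},{"dx":16,"dy":-24,"wz":-0.48,"grip":-0.62},{"dx":16,"dy":-24,"wz":-0.48,"grip":-0.62}]'
```

```text
schema error: expected keys dx, dy, dz, wx, wy, wz, grip
```

```bash
python3 -m crank '[{"dx":16,"dy":-24,"dz":0,"wx":0,"wy":0,"wz":-0.48,"grip":-0.62},{"dx":16,"dy":-24,"dz":0,"wx":0,"wy":0,"wz":-0.48,"grip":-0.62},{"dx":16,"dy":-24,"dz":0,"wx":0,"wy":0,"wz":-0.48,"grip":-0.62},{"dx":16,"dy":-24,"dz":0,"wx":0,"wy":0,"wz":-0.48,"grip":-0.62},{"dx":16,"dy":-24,"dz":0,"wx":0,"wy":0,"wz":-0.48,"grip":-0.62}]'
```

```text
t: 0.92
tcp_pos: [366.9, 347.8, 256.5]
tcp_rot: [[0.729, 0.684, 0.0], [0.684, -0.729, -0.0], [0.0, 0.0, -1.0]]
ft_force: [-0.7, -0.4, -1.0]
finger_gap: 0.191
```

```bash
python3 -m crank '[{"dx":4,"dy":-29,"dz":0,"wx":0,"wy":0,"wz":-0.48,"grip":-0.62},{"dx":4,"dy":-29,"dz":0,"wx":0,"wy":0,"wz":-0.48,"grip":-0.62},{"dx":4,"dy":-29,"dz":0,"wx":0,"wy":0,"wz":-0.48,"grip":-0.62},{"dx":4,"dy":-29,"dz":0,"wx":0,"wy":0,"wz":-0.48,"grip":-0.62},{"dx":4,"dy":-29,"dz":0,"wx":0,"wy":0,"wz":-0.48,"grip":-0.62}]'; python3 -m crank '[{"dx":0,"dy":-29,"dz":0,"wx":0,"wy":0,"wz":-0.475,"grip":-0.62},{"dx":0,"dy":-29,"dz":0,"wx":0,"wy":0,"wz":-0.475,"grip":-0.62},{"dx":0,"dy":-29,"dz":0,"wx":0,"wy":0,"wz":-0.475,"grip":-0.62},{"dx":0,"dy":-29,"dz":0,"wx":0,"wy":0,"wz":-0.475,"grip":-0.62},{"dx":0,"dy":-29,"dz":0,"wx":0,"wy":0,"wz":-0.475,"grip":-0.62}]'
```

```text
t: 1.55
tcp_pos: [405.9, 57.8, 256.6]
tcp_rot: [[0.963, 0.27, 0.001], [0.27, -0.963, -0.0], [0.001, 0.0, -1.0]]
ft_force: [0.6, -0.2, -0.0]
finger_gap: 0.188
t: 2.17
tcp_pos: [405.7, -232.7, 256.6]
tcp_rot: [[0.98, -0.201, 0.001], [-0.201, -0.98, -0.001], [0.001, 0.0, -1.0]]
ft_force: [0.6, 1.3, -1.1]
finger_gap: 0.191
```

```bash
python3 -c "
from station import r;o=r.get_obs();print(r.tips_ahead,o['q'],o['tcp_pos'])"
```

```text
25.0 [-5.46138340e-01  1.89720009e-01  1.96734070e+00 -1.58603695e-04
  9.83563688e-01 -3.43985799e-01] [ 405.6661129  -232.682652    256.56553311]
```

```bash
python3 -m crank '[{"dx":-1.6,"dy":-13.2,"dz":0,"wx":0,"wy":0,"wz":0,"grip":-0.62},{"dx":-1.6,"dy":-13.2,"dz":0,"wx":0,"wy":0,"wz":0,"grip":-0.62},{"dx":-1.6,"dy":-13.2,"dz":-6,"wx":0,"wy":0,"wz":0,"grip":-0.62},{"dx":-1.6,"dy":-13.2,"dz":-12,"wx":0,"wy":0,"wz":0,"grip":-0.62},{"dx":-1.6,"dy":-13.2,"dz":-18,"wx":0,"wy":0,"wz":0,"grip":-0.62}]'
python3 - <<'E'
from h import *
for n in ["top","wrist"]:
    c=imaging.capture(n); cv2.imwrite(f"pics/{n}1.png",c["image"][:,:,::-1])
    if n=="top": crop(c,150,410,160,345,3,"pics/top1.png")
print(r.get_obs()["tcp_pos"])
E
```

```text
t: 2.8
tcp_pos: [389.9, -362.5, 74.9]
tcp_rot: [[0.98, -0.2, 0.001], [-0.2, -0.98, -0.001], [0.001, 0.001, -1.0]]
ft_force: [0.5, -0.8, -0.6]
finger_gap: 0.189
[ 386.27570203 -358.60852873   70.22925495]
```

View pics/top1.png

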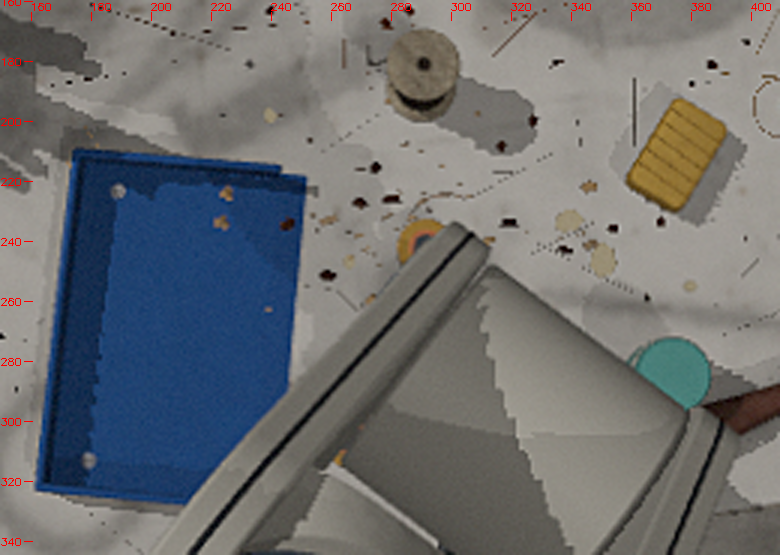

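View pics/wrist1.png

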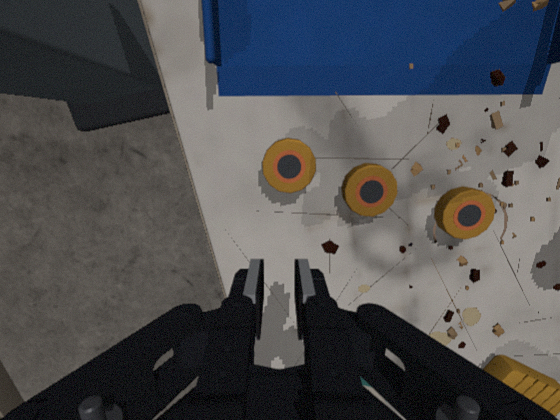

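The wrist view shows the fingers at columns 235-322, row 260. The dies are at (289,166), (371,191) and (469,214), with the tray's front edge at row 95. I'll cross-check their positions from this view.

```bash
cat >> h.py <<'E'
O=np.array([474.,-205]); tx=np.array([.197,.980]); ty=np.array([-.980,.197])
def totray(p): d=np.array(p[:2])-O; return np.array([d@tx,d@ty]).round(1)
E
python3 - <<'E'
from h import *
c=imaging.capture("wrist")
for n,u,v,z in [("C",289,166,12),("B",371,191,12),("A",469,214,12),("rampL",219,95,0),("rampR",545,95,0)]:
    p=at(c,u,v,z); print(n,p[:2].round(1),totray(p))
t=r.get_obs()["tcp_pos"]; print(t,totray(t))
E
```

```text
C [ 401.9 -306.3] [-113.5   50.7]
B [ 447.5 -330.8] [-128.5    1.1]
A [ 504.9 -356.9] [-142.8  -60.2]
rampL [ 369.2 -258.7] [-73.3  92.1]
rampR [ 556.5 -296.8] [-73.8 -98.9]
[ 388.08258512 -360.2324454    73.72590749] [-169.1   53.6]
```

```bash
python3 -m crank '[{"dx":0.2,"dy":0,"dz":-1.5,"wx":0,"wy":0,"wz":0,"grip":-0.62},{"dx":0.2,"dy":0,"dz":-3,"wx":0,"wy":0,"wz":0,"grip":-0.62},{"dx":0.2,"dy":0,"dz":-4,"wx":0,"wy":0,"wz":0,"grip":-0.62},{"dx":0.2,"dy":0,"dz":-4.6,"wx":0,"wy":0,"wz":0,"grip":-0.62},{"dx":0.2,"dy":0,"dz":-4.6,"wx":0,"wy":0,"wz":0,"grip":-0.62}]'
python3 - <<'E'
from h import *
c=imaging.capture("wrist"); cv2.imwrite("pics/w2.png",c["image"][:,:,::-1])
c=imaging.capture("scene"); crop(c,170,350,150,300,4,"pics/s2.png")
o=r.get_obs();print(o["tcp_pos"],totray(o["tcp_pos"]),o["ft_force"])
E
```

```text
t: 3.58
tcp_pos: [391.8, -361.8, 30.1]
tcp_rot: [[0.98, -0.199, -0.0], [-0.199, -0.98, 0.0], [-0.0, -0.0, -1.0]]
ft_force: [0.4, 0.3, 0.7]
finger_gap: 0.191
[ 392.03456092 -362.01080261   30.51527303] [-170.    49.4] [-0.4699383   0.51791936  0.84719473]
```

View pics/w2.png

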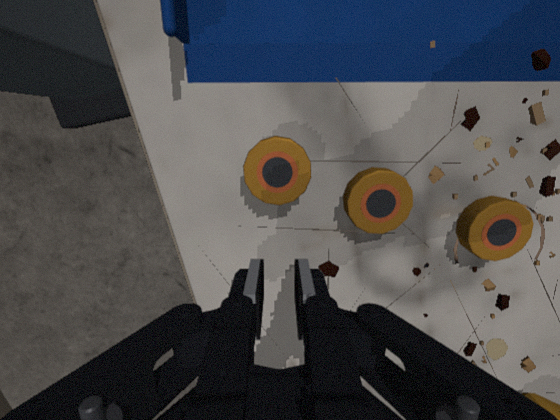

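View pics/s2.png

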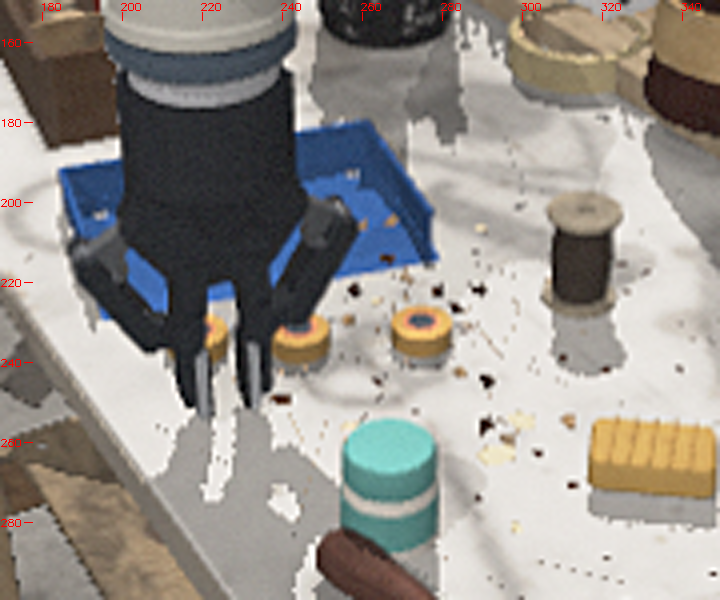

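```bash
python3 -m crank '[{"dx":0.2,"dy":1,"dz":-0.15,"wx":0,"wy":0,"wz":0,"grip":-0.62},{"dx":0.4,"dy":2,"dz":-0.15,"wx":0,"wy":0,"wz":0,"grip":-0.62},{"dx":0.5,"dy":2.5,"dz":-0.15,"wx":0,"wy":0,"wz":0,"grip":-0.62},{"dx":0.6,"dy":3,"dz":-0.15,"wx":0,"wy":0,"wz":0,"grip":-0.62},{"dx":0.7,"dy":3.5,"dz":-0.15,"wx":0,"wy":0,"wz":0,"grip":-0.62}]'
python3 -m crank '[{"dx":0.15,"dy":0.8,"dz":0,"wx":0,"wy":0,"wz":0,"grip":-0.62},{"dx":0.3,"dy":1.6,"dz":0,"wx":0,"wy":0,"wz":0,"grip":-0.62},{"dx":0.5,"dy":2.4,"dz":0,"wx":0,"wy":0,"wz":0,"grip":-0.62},{"dx":0.65,"dy":3.2,"dz":0,"wx":0,"wy":0,"wz":0,"grip":-0.62},{"dx":0.8,"dy":4,"dz":0,"wx":0,"wy":0,"wz":0,"grip":-0.62}]'
python3 - <<'E'
from h import *
c=imaging.capture("wrist"); cv2.imwrite("pics/w3.png",c["image"][:,:,::-1])
o=r.get_obs();print(o["tcp_pos"],totray(o["tcp_pos"]),o["ft_force"])
E
```

```text
t: 4.3
tcp_pos: [399.1, -326.7, 28.9]
tcp_rot: [[0.98, -0.199, 0.0], [-0.199, -0.98, -0.0], [0.0, 0.0, -1.0]]
ft_force: [-0.5, -0.6, 0.7]
finger_gap: 0.196
t: 4.92
tcp_pos: [407.1, -286.3, 28.8]
tcp_rot: [[0.98, -0.199, 0.0], [-0.199, -0.98, -0.0], [0.0, 0.0, -1.0]]
ft_force: [-0.2, -0.1, -0.7]
finger_gap: 0.19
[ 406.89390172 -285.53735483   28.76967955] [-92.1  49.9] [0.24411687 0.20580262 0.6194781 ]
```

View pics/w3.png

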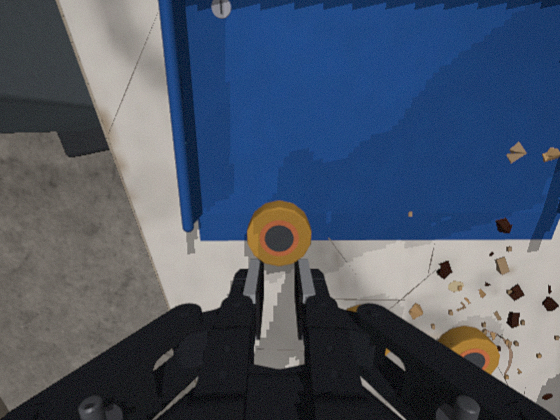

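The die sits centred in the cradle at (279,237), just at the ramp. Pushing on.

```bash
python3 -m crank '[{"dx":0.15,"dy":0.8,"dz":0.1,"wx":0,"wy":0,"wz":0,"grip":-0.62},{"dx":0.3,"dy":1.6,"dz":0.1,"wx":0,"wy":0,"wz":0,"grip":-0.62},{"dx":0.5,"dy":2.4,"dz":0.1,"wx":0,"wy":0,"wz":0,"grip":-0.62},{"dx":0.65,"dy":3.2,"dz":0.1,"wx":0,"wy":0,"wz":0,"grip":-0.62},{"dx":0.8,"dy":4,"dz":0.1,"wx":0,"wy":0,"wz":0,"grip":-0.62}]'
python3 -m crank '[{"dx":0.15,"dy":0.8,"dz":0,"wx":0,"wy":0,"wz":0,"grip":-0.62},{"dx":0.25,"dy":1.3,"dz":0,"wx":0,"wy":0,"wz":0,"grip":-0.62},{"dx":0.35,"dy":1.8,"dz":0,"wx":0,"wy":0,"wz":0,"grip":-0.62},{"dx":0.4,"dy":2,"dz":0,"wx":0,"wy":0,"wz":0,"grip":-0.62},{"dx":0.4,"dy":2,"dz":0,"wx":0,"wy":0,"wz":0,"grip":-0.62}]'
python3 - <<'E'
from h import *
c=imaging.capture("wrist"); cv2.imwrite("pics/w4.png",c["image"][:,:,::-1])
o=r.get_obs();print(o["tcp_pos"],totray(o["tcp_pos"]),o["ft_force"])
E
```

```text
t: 5.6
tcp_pos: [415.0, -246.4, 29.8]
tcp_rot: [[0.98, -0.199, 0.0], [-0.199, -0.98, -0.0], [0.0, 0.0, -1.0]]
ft_force: [0.8, -0.4, 0.9]
finger_gap: 0.186
t: 6.22
tcp_pos: [418.9, -226.8, 29.8]
tcp_rot: [[0.98, -0.198, -0.0], [-0.198, -0.98, 0.0], [-0.0, -0.0, -1.0]]
ft_force: [-0.4, -0.4, 0.5]
finger_gap: 0.186
[ 418.91196618 -226.90804469   29.78860862] [-32.3  49.7] [ 0.21831873 -0.01612857 -0.84852259]
```

View pics/w4.png

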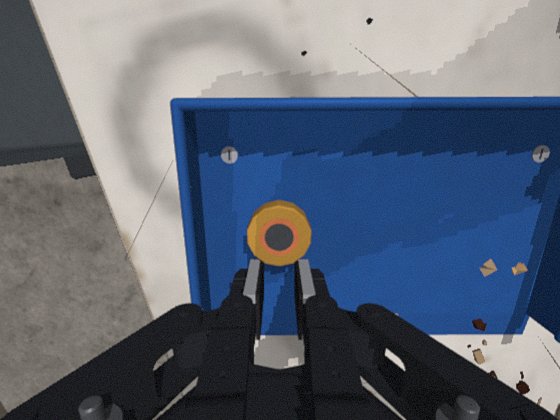

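The die is well inside the tray at (279,236). Now I'll back off, lift, and go behind the middle die.

```bash
python3 -m crank '[{"dx":-0.2,"dy":-1,"dz":0,"wx":0,"wy":0,"wz":0,"grip":-0.62},{"dx":-0.3,"dy":-1.5,"dz":2,"wx":0,"wy":0,"wz":0,"grip":-0.62},{"dx":0,"dy":-5,"dz":6,"wx":0,"wy":0,"wz":0,"grip":-0.62},{"dx":0.9,"dy":-10,"dz":6,"wx":0,"wy":0,"wz":0,"grip":-0.62},{"dx":1.7,"dy":-15.6,"dz":6,"wx":0,"wy":0,"wz":0,"grip":-0.62}]'
python3 -m crank '[{"dx":0,"dy":0,"dz":0,"wx":0,"wy":0,"wz":0,"grip":-0.62},{"dx":0,"dy":0,"dz":-3,"wx":0,"wy":0,"wz":0,"grip":-0.62},{"dx":0,"dy":0,"dz":-5,"wx":0,"wy":0,"wz":0,"grip":-0.62},{"dx":0,"dy":0,"dz":-6.1,"wx":0,"wy":0,"wz":0,"grip":-0.62},{"dx":0,"dy":0,"dz":-6.1,"wx":0,"wy":0,"wz":0,"grip":-0.62}]'
python3 - <<'E'
from h import *
c=imaging.capture("wrist"); cv2.imwrite("pics/w5.png",c["image"][:,:,::-1])
o=r.get_obs();print(o["tcp_pos"],totray(o["tcp_pos"]),o["ft_force"])
E
```

```text
t: 6.9
tcp_pos: [436.0, -385.1, 90.8]
tcp_rot: [[0.98, -0.198, 0.001], [-0.198, -0.98, -0.001], [0.001, 0.001, -1.0]]
ft_force: [1.2, 0.6, -0.4]
finger_gap: 0.19
t: 7.52
tcp_pos: [435.5, -382.2, 28.0]
tcp_rot: [[0.98, -0.198, -0.001], [-0.198, -0.98, 0.001], [-0.002, -0.001, -1.0]]
ft_force: [0.1, 0.4, -0.5]
finger_gap: 0.189
[ 435.93928436 -382.64590485   28.69950701] [-181.6    2.3] [ 0.86637044 -0.27445191 -0.25870104]
```

View pics/w5.png

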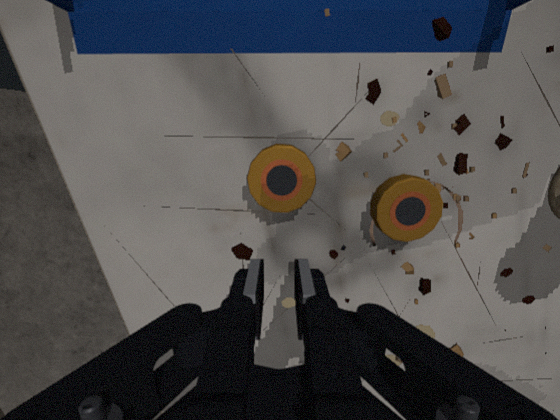

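The middle die is at (282,180), aligned with the fingers at column 279. Pushing in.

```bash
python3 -m crank '[{"dx":0.2,"dy":1,"dz":0,"wx":0,"wy":0,"wz":0,"grip":-0.62},{"dx":0.4,"dy":2,"dz":0,"wx":0,"wy":0,"wz":0,"grip":-0.62},{"dx":0.5,"dy":2.5,"dz":0,"wx":0,"wy":0,"wz":0,"grip":-0.62},{"dx":0.6,"dy":3,"dz":0,"wx":0,"wy":0,"wz":0,"grip":-0.62},{"dx":0.7,"dy":3.5,"dz":0,"wx":0,"wy":0,"wz":0,"grip":-0.62}]'
python3 -m crank '[{"dx":0.15,"dy":0.8,"dz":0,"wx":0,"wy":0,"wz":0,"grip":-0.62},{"dx":0.3,"dy":1.6,"dz":0,"wx":0,"wy":0,"wz":0,"grip":-0.62},{"dx":0.5,"dy":2.4,"dz":0,"wx":0,"wy":0,"wz":0,"grip":-0.62},{"dx":0.65,"dy":3.2,"dz":0,"wx":0,"wy":0,"wz":0,"grip":-0.62},{"dx":0.8,"dy":4,"dz":0,"wx":0,"wy":0,"wz":0,"grip":-0.62}]'
python3 - <<'E'
from h import *
c=imaging.capture("wrist"); cv2.imwrite("pics/w6.png",c["image"][:,:,::-1])
o=r.get_obs();print(o["tcp_pos"],totray(o["tcp_pos"]),o["ft_force"])
E
```

```text
t: 8.2
tcp_pos: [443.1, -347.8, 29.0]
tcp_rot: [[0.98, -0.199, 0.0], [-0.199, -0.98, -0.0], [0.0, 0.0, -1.0]]
ft_force: [0.6, -1.0, 1.8]
finger_gap: 0.188
t: 8.82
tcp_pos: [451.1, -307.3, 28.8]
tcp_rot: [[0.98, -0.199, 0.0], [-0.199, -0.98, -0.0], [0.0, 0.0, -1.0]]
ft_force: [-0.5, -0.2, 0.7]
finger_gap: 0.192
[ 450.93038242 -306.46283951   28.72345107] [-104.     2.6] [0.33596254 1.48670523 0.00759739]
```

View pics/w6.png

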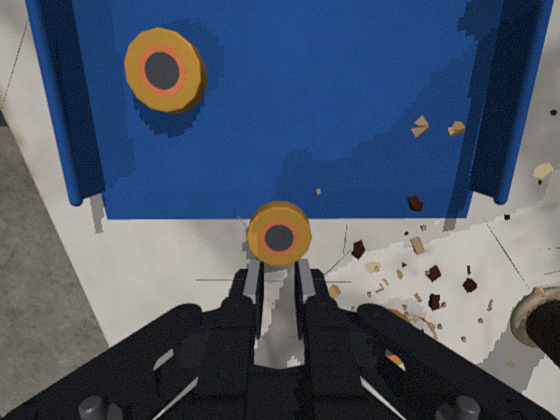

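```bash
python3 -m crank '[{"dx":0.15,"dy":0.8,"dz":0.1,"wx":0,"wy":0,"wz":0,"grip":-0.62},{"dx":0.3,"dy":1.6,"dz":0.1,"wx":0,"wy":0,"wz":0,"grip":-0.62},{"dx":0.5,"dy":2.4,"dz":0.1,"wx":0,"wy":0,"wz":0,"grip":-0.62},{"dx":0.65,"dy":3.2,"dz":0.1,"wx":0,"wy":0,"wz":0,"grip":-0.62},{"dx":0.8,"dy":4,"dz":0.1,"wx":0,"wy":0,"wz":0,"grip":-0.62}]'
python3 -m crank '[{"dx":0.15,"dy":0.8,"dz":0,"wx":0,"wy":0,"wz":0,"grip":-0.62},{"dx":0.3,"dy":1.6,"dz":0,"wx":0,"wy":0,"wz":0,"grip":-0.62},{"dx":0.5,"dy":2.4,"dz":0,"wx":0,"wy":0,"wz":0,"grip":-0.62},{"dx":0.6,"dy":3,"dz":0,"wx":0,"wy":0,"wz":0,"grip":-0.62},{"dx":0.6,"dy":3,"dz":0,"wx":0,"wy":0,"wz":0,"grip":-0.62}]'
python3 - <<'E'
from h import *
c=imaging.capture("wrist"); cv2.imwrite("pics/w7.png",c["image"][:,:,::-1])
o=r.get_obs();print(o["tcp_pos"],totray(o["tcp_pos"]),o["ft_force"])
E
```

```text
t: 9.5
tcp_pos: [459.0, -267.3, 29.8]
tcp_rot: [[0.98, -0.199, -0.0], [-0.199, -0.98, 0.0], [-0.0, -0.0, -1.0]]
ft_force: [0.2, -0.2, 0.8]
finger_gap: 0.188
t: 10.12
tcp_pos: [464.9, -237.4, 29.8]
tcp_rot: [[0.98, -0.198, -0.0], [-0.198, -0.98, 0.0], [-0.0, -0.0, -1.0]]
ft_force: [-0.2, 0.4, 0.8]
finger_gap: 0.191
[ 464.9693708  -237.71115101   29.82059654] [-33.8   2.4] [-0.61930627 -1.45046564  0.14420742]
```

View pics/w7.png

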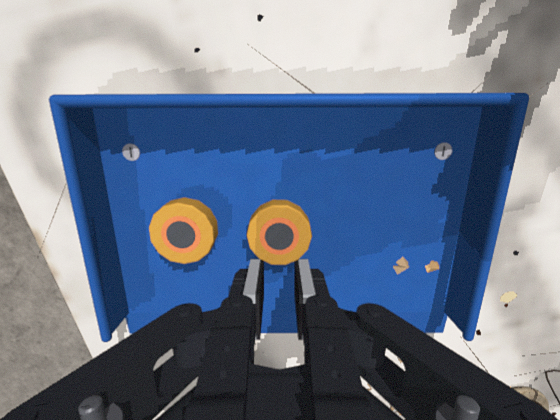

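Two dies are in, at (182,232) and (279,236). Going behind the third.

```bash
python3 -m crank '[{"dx":-0.2,"dy":-1,"dz":0,"wx":0,"wy":0,"wz":0,"grip":-0.62},{"dx":-0.3,"dy":-1.5,"dz":2,"wx":0,"wy":0,"wz":0,"grip":-0.62},{"dx":0,"dy":-5,"dz":6,"wx":0,"wy":0,"wz":0,"grip":-0.62},{"dx":1.2,"dy":-11,"dz":6,"wx":0,"wy":0,"wz":0,"grip":-0.62},{"dx":2.8,"dy":-17,"dz":6,"wx":0,"wy":0,"wz":0,"grip":-0.62}]'
python3 -m crank '[{"dx":0,"dy":0,"dz":0,"wx":0,"wy":0,"wz":0,"grip":-0.62},{"dx":0,"dy":0,"dz":-3,"wx":0,"wy":0,"wz":0,"grip":-0.62},{"dx":0,"dy":0,"dz":-5,"wx":0,"wy":0,"wz":0,"grip":-0.62},{"dx":0,"dy":0,"dz":-6.1,"wx":0,"wy":0,"wz":0,"grip":-0.62},{"dx":0,"dy":0,"dz":-6.1,"wx":0,"wy":0,"wz":0,"grip":-0.62}]'
python3 - <<'E'
from h import *
c=imaging.capture("wrist"); cv2.imwrite("pics/w8.png",c["image"][:,:,::-1])
o=r.get_obs();print(o["tcp_pos"],totray(o["tcp_pos"]),o["ft_force"])
E
```

```text
t: 10.8
tcp_pos: [492.9, -410.6, 90.9]
tcp_rot: [[0.98, -0.199, 0.001], [-0.199, -0.98, -0.001], [0.001, 0.001, -1.0]]
ft_force: [1.3, 0.2, 0.4]
finger_gap: 0.185
t: 11.42
tcp_pos: [492.5, -407.3, 27.9]
tcp_rot: [[0.98, -0.198, -0.001], [-0.198, -0.98, 0.001], [-0.002, -0.001, -1.0]]
ft_force: [0.1, 0.2, 0.7]
finger_gap: 0.191
[ 492.97727458 -407.71839479   28.73842366] [-194.9  -58.5] [ 0.53051067 -0.13055684  0.60422593]
```

View pics/w8.png

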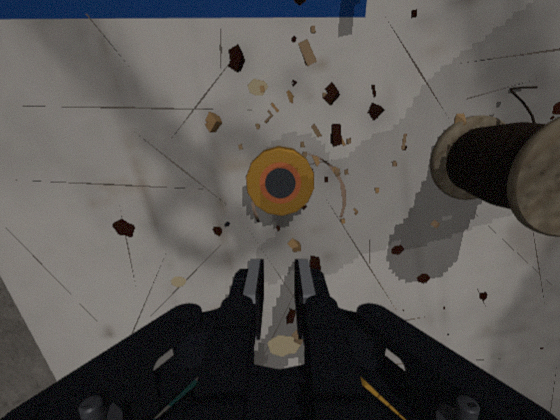

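The third die, at (280,182), is aligned. I'll push it in with a slight drift towards the middle, to stay clear of the side wall.

```bash
python3 -m crank '[{"dx":0.2,"dy":1,"dz":0,"wx":0,"wy":0,"wz":0,"grip":-0.62},{"dx":0.4,"dy":2,"dz":0,"wx":0,"wy":0,"wz":0,"grip":-0.62},{"dx":0.5,"dy":2.5,"dz":0,"wx":0,"wy":0,"wz":0,"grip":-0.62},{"dx":0.6,"dy":3,"dz":0,"wx":0,"wy":0,"wz":0,"grip":-0.62},{"dx":0.7,"dy":3.5,"dz":0,"wx":0,"wy":0,"wz":0,"grip":-0.62}]'
python3 -m crank '[{"dx":0.05,"dy":0.8,"dz":0,"wx":0,"wy":0,"wz":0,"grip":-0.62},{"dx":0.1,"dy":1.6,"dz":0,"wx":0,"wy":0,"wz":0,"grip":-0.62},{"dx":0.15,"dy":2.4,"dz":0,"wx":0,"wy":0,"wz":0,"grip":-0.62},{"dx":0.2,"dy":3.2,"dz":0,"wx":0,"wy":0,"wz":0,"grip":-0.62},{"dx":0.25,"dy":4,"dz":0,"wx":0,"wy":0,"wz":0,"grip":-0.62}]'
python3 - <<'E'
from h import *
c=imaging.capture("wrist"); cv2.imwrite("pics/w9.png",c["image"][:,:,::-1])
o=r.get_obs();print(o["tcp_pos"],totray(o["tcp_pos"]),o["ft_force"])
E
```

```text
t: 12.1
tcp_pos: [500.2, -372.8, 29.0]
tcp_rot: [[0.98, -0.199, 0.0], [-0.199, -0.98, -0.0], [0.0, 0.0, -1.0]]
ft_force: [-0.7, -1.0, 1.3]
finger_gap: 0.19
t: 12.72
tcp_pos: [502.5, -332.4, 28.8]
tcp_rot: [[0.98, -0.199, 0.0], [-0.199, -0.98, -0.0], [0.0, 0.0, -1.0]]
ft_force: [-0.4, -0.3, -0.1]
finger_gap: 0.191
[ 502.26980352 -331.38101135   28.70658787] [-118.3  -52.6] [0.03535972 0.23155254 0.6781508 ]
```

View pics/w9.png

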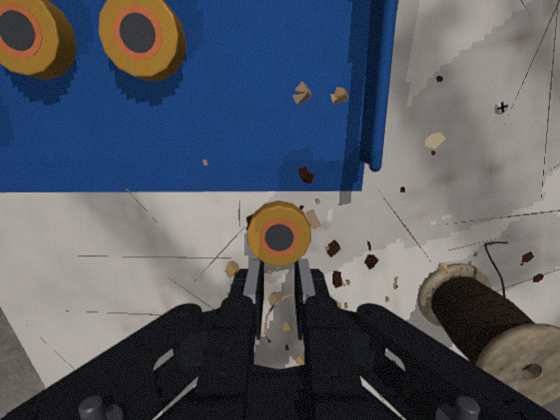

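```bash
python3 -m crank '[{"dx":0.1,"dy":0.8,"dz":0.1,"wx":0,"wy":0,"wz":0,"grip":-0.62},{"dx":0.2,"dy":1.6,"dz":0.1,"wx":0,"wy":0,"wz":0,"grip":-0.62},{"dx":0.3,"dy":2.4,"dz":0.1,"wx":0,"wy":0,"wz":0,"grip":-0.62},{"dx":0.4,"dy":3.2,"dz":0.1,"wx":0,"wy":0,"wz":0,"grip":-0.62},{"dx":0.5,"dy":4,"dz":0.1,"wx":0,"wy":0,"wz":0,"grip":-0.62}]'
python3 -m crank '[{"dx":0.15,"dy":0.9,"dz":0,"wx":0,"wy":0,"wz":0,"grip":-0.62},{"dx":0.3,"dy":1.8,"dz":0,"wx":0,"wy":0,"wz":0,"grip":-0.62},{"dx":0.5,"dy":2.7,"dz":0,"wx":0,"wy":0,"wz":0,"grip":-0.62},{"dx":0.7,"dy":3.5,"dz":0,"wx":0,"wy":0,"wz":0,"grip":-0.62},{"dx":0.8,"dy":4,"dz":0,"wx":0,"wy":0,"wz":0,"grip":-0.62}]'
python3 -m crank '[{"dx":0,"dy":0,"dz":0,"wx":0,"wy":0,"wz":0,"grip":-0.62},{"dx":-0.2,"dy":-1,"dz":0,"wx":0,"wy":0,"wz":0,"grip":-0.62},{"dx":-0.3,"dy":-1.5,"dz":2,"wx":0,"wy":0,"wz":0,"grip":-0.62},{"dx":-0.3,"dy":-1.5,"dz":8,"wx":0,"wy":0,"wz":0,"grip":-0.62},{"dx":-0.3,"dy":-1.5,"dz":14,"wx":0,"wy":0,"wz":0,"grip":-0.62}]'
python3 - <<'E'
from h import *
c=imaging.capture("wrist"); cv2.imwrite("pics/w10.png",c["image"][:,:,::-1])
o=r.get_obs();print(o["tcp_pos"],totray(o["tcp_pos"]),o["ft_force"])
E
```

```text
t: 13.4
tcp_pos: [507.6, -292.4, 29.9]
tcp_rot: [[0.98, -0.199, 0.0], [-0.199, -0.98, -0.0], [0.0, 0.0, -1.0]]
ft_force: [-1.0, 0.2, 0.3]
finger_gap: 0.193
t: 14.02
tcp_pos: [515.6, -252.3, 29.8]
tcp_rot: [[0.98, -0.198, 0.0], [-0.198, -0.98, -0.0], [0.0, 0.0, -1.0]]
ft_force: [-0.5, -0.4, 0.4]
finger_gap: 0.191
t: 14.65
tcp_pos: [512.0, -268.6, 172.3]
tcp_rot: [[0.98, -0.2, -0.0], [-0.2, -0.98, 0.0], [-0.0, -0.0, -1.0]]
ft_force: [0.9, -1.1, 0.4]
finger_gap: 0.185
[ 515.73445773 -270.61160853  180.47989149] [-56.1 -53.8] [ 2.41322157 -0.74638289  5.50164392]
```

View pics/w10.png

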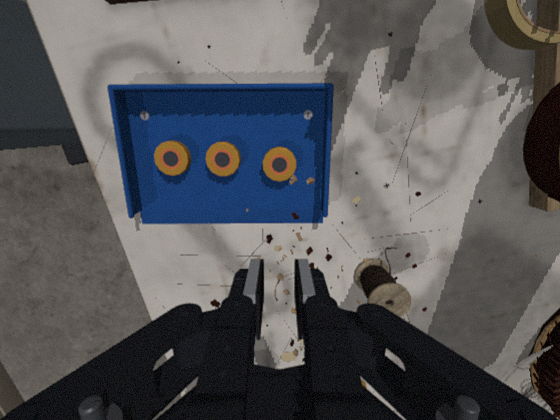

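All three dies lie in the tray, at (172,158), (222,160) and (280,165). I'll let the arm settle, then check with the top camera.

```bash
python3 -m crank '[{"dx":0,"dy":0,"dz":4,"wx":0,"wy":0,"wz":0,"grip":-0.62},{"dx":-4,"dy":6,"dz":4,"wx":0,"wy":0,"wz":0,"grip":-0.62},{"dx":-8,"dy":12,"dz":4,"wx":0,"wy":0,"wz":0,"grip":-0.62},{"dx":-10,"dy":18,"dz":4,"wx":0,"wy":0,"wz":0,"grip":-0.62},{"dx":-10,"dy":18,"dz":4,"wx":0,"wy":0,"wz":0,"grip":-0.62}]'
python3 -m crank '[{"dx":0,"dy":6,"dz":0,"wx":0,"wy":0,"wz":0,"grip":-0.62},{"dx":0,"dy":12,"dz":0,"wx":0,"wy":0,"wz":0,"grip":-0.62},{"dx":0,"dy":18,"dz":0,"wx":0,"wy":0,"wz":0,"grip":-0.62},{"dx":0,"dy":18,"dz":0,"wx":0,"wy":0,"wz":0,"grip":-0.62},{"dx":0,"dy":18,"dz":0,"wx":0,"wy":0,"wz":0,"grip":-0.62}]'
python3 - <<'E'
from h import *
c=imaging.capture("top"); crop(c,150,410,160,345,3,"pics/top11.png")
E
```

```text
t: 15.32
tcp_pos: [410.5, -86.2, 210.6]
tcp_rot: [[0.98, -0.198, 0.0], [-0.198, -0.98, 0.0], [0.0, -0.0, -1.0]]
ft_force: [-0.3, -1.2, -0.3]
finger_gap: 0.189
t: 15.95
tcp_pos: [412.9, 91.9, 210.3]
tcp_rot: [[0.98, -0.198, 0.001], [-0.198, -0.98, -0.0], [0.001, -0.0, -1.0]]
ft_force: [0.3, -0.6, 0.6]
finger_gap: 0.191
```

View pics/top11.png

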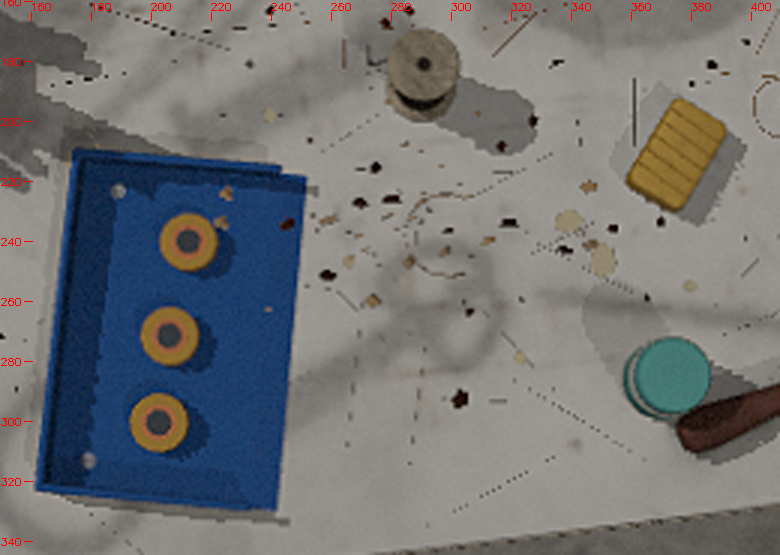

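The dies show at crop px (188,242), (170,336) and (159,422), inside the tray. The pot, wax and spool are at the same pixels as at the start.

Run:
```python
from h import *
c=imaging.capture("top")
for x,y in [(188,242),(170,336),(159,422)]: print(totray(at(c,x/3+149.5,y/3+159.5,13.5)))
print(r.finish_job())
```

```text
[-15.4 -48.5]
[-10.9   3.7]
[-9.8 50.6]
the job is handed in; nothing more can be done
None
```

All three brass dies are in the catch tray, and the job was handed in at about 16 s of the 51 s allowed. I swept each die in separately with the fingers part-closed (about 16 mm apart) and low over the bench.

- **Dies:** my last top-camera check put their centres, in the tray's frame, at (-15, -49), (-11, 4) and (-10, 51) mm. All are well inside the required x of -46 to 50 mm and y of ±90 mm.
- **Other items:** the dye pot, beeswax and spool showed no visible shift from the first top view.
- **Forces:** the wrist force readings during the sweeps stayed under 2 N. They were read at the end of each move, so a brief peak in between would not show, and finger contact force was not measured directly.
- **Disagreements:** before the first push, the wrist and top cameras disagreed on the die positions by about 3–5 mm, a little more than the 2 mm calibration figure. No check failed.

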